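Staple the header card and ease the stapler arm back up

TASK

Staple the header card that is already lying in the long stapler on the record-shop counter: push the stapler's arm all the way down to its stop and keep it there for a moment, then let the sprung arm come back up slowly under your hand, over about two seconds, until it is fully up again; it must not snap back. Leave the small stapler unpressed and the mug standing where it is.

Things in the scene. Friction and masses are not known exactly. Their poses are not given: they have to be found in the camera images.
- long_arm (a joint): Arm angle of the long stapler: grey arm 260 x 36 mm on a steel base 330 x 60 mm screwed to the counter, a brown card 120 mm wide in its mouth. 0 = fully up (rest, front end raised), 0.32 rad = down on its stop, arm level. A spring lifts it all the way: at the pad about 5 N when up, 12 N when down. Hardly damped: let go, it flies up in under 0.1 s.
- long_pad (a point): Middle of the flat top of the black press pad (60 mm along the arm, 50 wide) on the arm's front end, 171 mm above the counter when up, 100 when down. x runs along the arm towards the hinge (dips 0.32 rad when up), z out of the pad. The level hinge line lies 230 mm along +x and 30 mm below (-z). The pad end faces the robot within 25 degrees; left or right of the middle.
- small_arm (a joint): Angle of the arm of the small hand stapler (grey, 140 mm long, top about 85 mm above the counter, no card in it), also fixed to the counter on the other side: a bystander of similar make. 0 = up, 0.22 rad = pressed.
- mug: White ceramic mug, 80 mm across, 95 mm tall with a handle, loose, standing at the left or right outer side of the staplers: a bystander. Origin at the centre of its underside, z up.
There are look-alikes about, which are no part of the job. What is shaped like the part that bears small_arm but purple or white is not meant.

How it is judged:
On the way, in this order (a step that is already met when the one before it is completed fails the run):
1. the long stapler's arm is pressed fully down (value of joint long_arm above 0.27 rad), for 0.2 s.
2. the long stapler's arm is fully up again (value of joint long_arm below 0.04 rad), for 0.2 s.
At the end, for the whole second after the job is handed in: The long stapler's arm has been pressed down to above 0.27 rad for 0.2 s, has returned without ever rising faster than 1.2 rad/s (0.28 m/s at the pad), and rests up (below 0.04 rad, still); the small stapler's arm is up (below 0.06 rad) and the mug stands upright within 25 mm of where it was (value of joint long_arm below 0.04 rad and velocity of joint long_arm between -0.1 and 0.1 rad/s and value of joint small_arm below 0.06 rad and distance of mug from where it was at the start of the episode below 0.025 m and angle between mug's own z axis and vertical below 0.2 rad); the robot touches nothing.
It fails at once if the long stapler's arm snaps up (faster than 1.2 rad/s) (velocity of joint long_arm below -1.2 rad/s).
It fails at once if the small stapler is pressed (value of joint small_arm above 0.1 rad).
It fails at once if the mug is shifted or tipped (distance of mug from where it was at the start of the episode above 0.025 m or angle between mug's own z axis and vertical above 0.3 rad).
It also fails if it takes over 38 s, if anything falls off the work surface, if the arm or the gripper's body presses on something with over 40 N, if the wrist force passes 120 N, or if a joint passes its speed limit or range.

ROBOT

A 6-joint arm with a two-finger parallel gripper is mounted at the origin on the work surface. World frame = base frame: x ahead of the robot, y to its left, z up, the work surface at z = 0. Lengths are in m, angles in rad, forces in N, time in s.
With the tool pointing down it reaches from about 0.35 to 0.975 m from the base axis. Payload 4.9 kg.
Tool frame: the origin (TCP) lies midway between the tips of the shut fingers; the grasp point (between the pads) lies ctrl.tcp_to_grasp behind it (ctrl.tcp_to_grasp is the distance from the TCP to the grasp point, in m); z points along the fingers, y is the direction in which the jaws open and shut (so a half turn about z gives the same grasp; the last joint's range is limited). The gripper opens to 85 mm and grips with 20 to 120 N. Pads are 22 mm wide; open, the fingers measure 114 mm over their backs; the gripper's body (76 mm by 85 mm) begins 54 mm behind the grasp point. The pads swing forward as they close: fully open they stand 13 mm farther back than shut.
Start: joints at [0.988, 0.053, 1.613, -0, 1.476, -0.119], TCP at [0.28, 0.559, 0.231] pointing down, gripper open.
Joint ranges: [-3.01, 3.01], [-1.01, 2.22], [0.06, 2.58], [-1.02, 4.17], [0.09, 2.62], [-3.14, 3.14]. Speed limits (rad/s): [2.57, 2.57, 3.14, 3.14, 3.14, 3.14].

INTERFACE

Orientations are given as a rotation vector (axis times angle).
In Python, from station import ctrl, get_image, calibration, finish_job, models gives the robot as it stands.
- The arm moves only by the shell command python3 -m creep 'ROWS' [FORCE]. ROWS is JSON, a list of rows, each a list of 7 numbers: the opening, from 0 (shut) to 1 (fully open), then the shift along the tool's x, y, z in m, then the turn, a rotation vector about the tool's x, y, z in degrees. A call has 1 to 20 rows; each row shifts and turns the commanded pose from where the row before left it, along the tool's axes as they then stand; what a row does not reach is not made up. A row lasts 1/10 s, in which the tool goes at most 50 mm and 8.59 degrees, less where a joint would pass 70% of its speed; a pose out of reach is approached as far as the arm can. A call with a gripper value outside its range is refused whole. The fingers move at their own pace and stop on an object; FORCE is the grip in N (left out, the last holds). Time passes only in rows, so rows that do not move let the fingers close. It gives the time, the measured TCP pose, the force and the opening at its end, in the units of the state.
- ctrl.get_obs(): the state, without advancing time (a new reading comes with each control period).
- get_image(name): name is "scene" or "top" or "wrist"; returns the picture (400x640x3 uint8, red, green, blue); there is no depth.
- calibration(name): a dict with "mtx" (3x3 intrinsics, pixels), "R" (3x3) and "t" (3): a world point X has camera coordinates R X + t. Camera axes: x right, y down, z forward; pixel columns grow to the right and rows downward; lengths in m; the calibration is good to about 2 mm. A picture is of the moment at which its call begins: read the wrist's pose just before it. calibration takes no time and is no camera call; for the wrist camera it gives the pose at the moment of the call.
- finish_job(): hands the job in, once; it reports no verdict.
Trained networks look in the newest picture that a camera, given by its name, has taken for a name from the list of things; names that differ only in an ending like _2 or _b are one class to them, and where a whole thing is asked for, a point or a joint stands for the part that bears it (a point fixed in the world has none). Each returns a list of dicts, best first, with "conf" (0 to 1); they miss things now and then, are a little off and sometimes report something else, mostly with a low value. They report only what shows in the picture. A call takes as long as a camera call. They do not tell look-alikes from the thing itself.
- models.search_frame(camera, name): "extent" ([left, top, right, bottom] in pixels, round what is visible of it).
The state is a dict: "t": time; "q": joint angles; "dq": joint speeds; "effort": joint torques, N m; "tool_pos": TCP position; "tool_rot": TCP orientation; "contact_force": force on the tool from outside, world axes, zero at the start; "wrist_torque": the same for the moment, N m; "opening": finger opening in m.
Only numpy, scipy, OpenCV 4.12 (cv2) and the standard library are available. Lean on these libraries where they do the work, as an engineer would, in place of code of your own. Each camera call takes 0.05 s, during which the arm holds its last target. There are 200 camera calls.

## Working session

There is one attempt and no reset: what is moved stays moved. The work goes in short steps, Python scripts to look and compute and a shell command to move; the robot and the scene stay as the last step left them, time stands still between calls to the robot, and variables do not carry over. Pictures are saved under pics/ and viewed, about 8 in all and at most 12, crops included, and the job is handed in when it is done.

```bash
mkdir -p pics
python3 - <<'E'
from station import *
import cv2,numpy as np
for n in("scene","top"):
    im=get_image(n); cv2.imwrite(f"pics/{n}1.png",im[:,:,::-1])
    for k in("long_arm","long_pad","small_arm","mug"):
        print(n,k,[(np.round(d["extent"]).tolist(),round(d["conf"],2)) for d in models.search_frame(n,k)][:4])
    c=calibration(n); print(np.round(c["mtx"],1).tolist(),np.round(-c["R"].T@c["t"],3),np.round(c["R"],3).tolist())
o=ctrl.get_obs(); print(o, ctrl.tcp_to_grasp)
E
```

```text
scene long_arm [([384.0, 188.0, 442.0, 280.0], 0.7)]
scene long_pad [([382.0, 187.0, 442.0, 283.0], 0.95)]
scene small_arm [([238.0, 145.0, 257.0, 191.0], 0.83), ([200.0, 239.0, 212.0, 289.0], 0.76), ([250.0, 203.0, 265.0, 257.0], 0.64)]
scene mug []
[[516.2, 0.0, 321.8], [0.0, 516.2, 203.0], [0.0, 0.0, 1.0]] [ 1.276 -0.108  1.347] [[0.094, 0.996, 0.001], [0.824, -0.077, -0.562], [-0.559, 0.053, -0.827]]
top long_arm [([239.0, 136.0, 275.0, 205.0], 0.83)]
top long_pad [([240.0, 129.0, 275.0, 207.0], 0.62)]
top small_arm [([383.0, 245.0, 400.0, 289.0], 0.8), ([426.0, 152.0, 434.0, 194.0], 0.78), ([378.0, 177.0, 393.0, 223.0], 0.58)]
top mug [([184.0, 200.0, 209.0, 230.0], 0.86)]
[[513.5, 0.0, 319.6], [0.0, 513.5, 196.0], [0.0, 0.0, 1.0]] [ 0.35  -0.031  1.806] [[0.029, -0.999, -0.015], [-0.997, -0.028, -0.075], [0.075, 0.017, -0.997]]
{'t': 0.5, 'q': array([ 9.88013153e-01,  5.27212493e-02,  1.61291154e+00, -1.09730923e-05,
        1.47602375e+00, -1.18978067e-01]), 'dq': array([-0.00058897, -0.00209978, -0.00222063, -0.00089156,  0.00145637,
       -0.00020853]), 'effort': array([-5.56189971e-04, -3.93218458e+01, -3.70025074e+01, -1.11936974e-04,
        1.32987570e-03,  5.33291768e-06]), 'tool_pos': array([0.27956957, 0.55895198, 0.23128349]), 'tool_rot': array([-7.22026587e-01, -3.05748401e+00,  1.00129028e-04]), 'contact_force': array([-0.78948905, -0.38326328, -0.21488042]), 'wrist_torque': array([-0.048102  ,  0.00924403,  0.05733199]), 'opening': 0.0852700506658447} 0.0187
```

View pics/scene1.png

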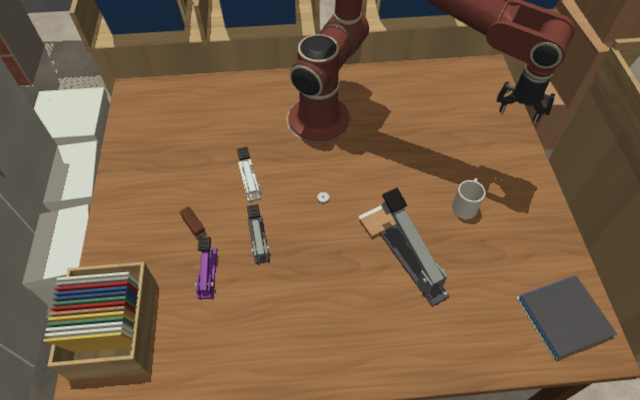

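View pics/top1.png

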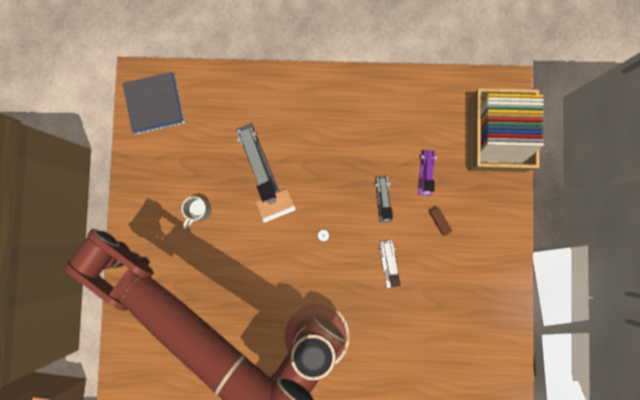

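The scene view shows the long stapler at (384–445, 190–300) with its black pad at (395,200) and the card at (376,220). The mug is at (468,200). The small staplers are grey at (258,235), white at (249,175) and purple at (207,270). Only one stapler is long with a card, so that is the one meant. The top view puts its pad at (266,190). I'll confirm with an enlarged crop.

Run:
```python
import cv2,numpy as np
a=cv2.imread("pics/scene1.png")[180:305,370:460]; b=cv2.imread("pics/top1.png")[115:225,225:305]
a=cv2.resize(a,None,fx=4.5,fy=4.5,interpolation=cv2.INTER_CUBIC); b=cv2.resize(b,None,fx=4.5,fy=4.5,interpolation=cv2.INTER_CUBIC)
o=np.zeros((a.shape[0],a.shape[1]+b.shape[1],3),np.uint8); o[:,:a.shape[1]]=a; o[:b.shape[0],a.shape[1]:]=b
cv2.imwrite("pics/crop1.png",o); print(o.shape,a.shape)
```

```text
(562, 765, 3) (562, 405, 3)
```

View pics/crop1.png

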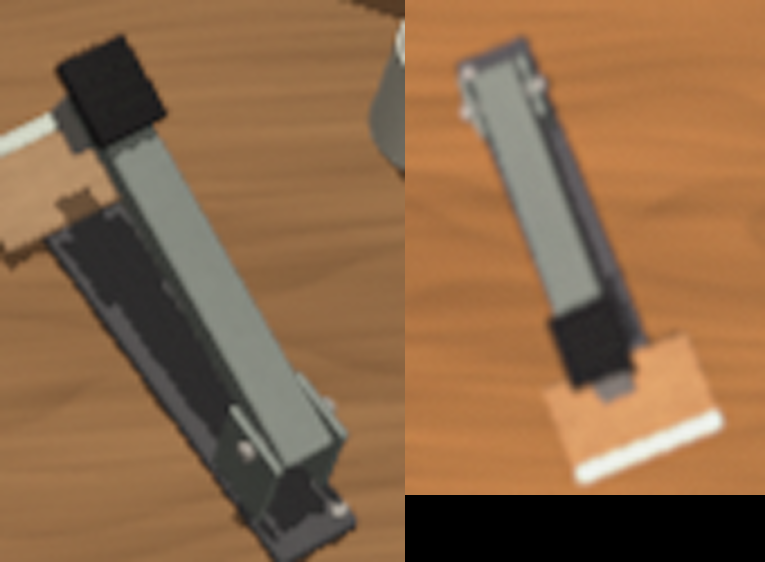

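The crop confirms it: a grey arm with a black pad and a brown card under it. The pad centre is at scene (394.7,200.2) and top (266.3,191). The hinge end is at top (246,130).

```bash
cat > h.py <<'E'
from station import *
import numpy as np, cv2
def ray(n,px,c=None):
    c=c or calibration(n); d=c["R"].T@np.linalg.solve(c["mtx"],[*px,1.]); return -c["R"].T@c["t"],d
def onz(n,px,z,c=None):
    o,d=ray(n,px,c); return o+d*(z-o[2])/d[2]
def tri(*rs):
    A=0;b=0
    for o,d in rs:
        d=d/np.linalg.norm(d);P=np.eye(3)-np.outer(d,d);A=A+P;b=b+P@o
    return np.linalg.solve(A,b)
E
python3 - <<'E'
from h import *
s=lambda u,v:(370+u/4.5,180+v/4.5); t=lambda u,v:(225+(u-405)/4.5,115+v/4.5)
print("pad tri",tri(ray("scene",s(111,91)),ray("top",t(591,342))), onz("scene",s(111,91),.171),onz("top",t(591,342),.171))
h=onz("top",t(500,68),.09); h2=onz("scene",s(308,450),.09); p=onz("top",t(591,342),.171)
print("hinge end",h,h2, "yaw",np.degrees(np.arctan2(*(h-p)[1::-1])),np.degrees(np.arctan2(*(h2-p)[1::-1])))
for c in [(548,322),(612,295),(632,365),(572,388)]: print("t",onz("top",t(*c),.171))
for c in [(57,68),(122,36),(165,115),(105,147)]: print("s",onz("scene",s(*c),.171))
print("mug",onz("top",(196,209),.095)); 
from scipy.spatial.transform import Rotation as R
print(R.from_rotvec(ctrl.get_obs()["tool_rot"]).as_matrix().round(3))
E
```

```text
pad tri [0.48452441 0.16940303 0.16201222] [0.49062351 0.16888652 0.171     ] [0.48353454 0.16673509 0.171     ]
hinge end [0.69534462 0.25280426 0.09      ] [0.70309852 0.25983559 0.09      ] yaw 22.114398127945947 22.978132817518624
t [0.49696614 0.19790231 0.171     ]
t [0.51751452 0.15299256 0.171     ]
t [0.46795236 0.13697254 0.171     ]
t [0.45040052 0.1790435  0.171     ]
s [0.47046081 0.13861251 0.171     ]
s [0.45009992 0.18291826 0.171     ]
s [0.51124221 0.19861951 0.171     ]
s [0.53085455 0.15818671 0.171     ]
mug [0.42283894 0.40941163 0.095     ]
[[-0.894  0.447 -0.   ]
 [ 0.447  0.894 -0.   ]
 [-0.    -0.    -1.   ]]
```

```bash
python3 -m creep '[[0,-0.018,-0.013,0,0,0,0],[0,-0.024,-0.0173,0,0,0,0],[0,-0.024,-0.0173,0,0,0,0],[0,-0.024,-0.0173,0,0,0,0],[0,-0.024,-0.0173,0,0,0,0],[0,-0.024,-0.0173,0,0,0,0],[0,-0.024,-0.0173,0,0,0,0],[0,-0.024,-0.0173,0,0,0,0],[0,-0.024,-0.0173,0,0,0,0],[0,-0.024,-0.0173,0,0,0,0],[0,-0.024,-0.0173,0,0,0,0],[0,-0.024,-0.0173,0,0,0,0],[0,-0.024,-0.0173,0,0,0,0],[0,-0.024,-0.0173,0,0,0,0],[0,-0.018,-0.013,0,0,0,0],[0,-0.008,-0.006,0,0,0,0],[0,0,0,0,0,0,0]]' 40
python3 - <<'E'
from h import *
from scipy.spatial.transform import Rotation as R
o=ctrl.get_obs(); c=calibration("wrist")
im=get_image("wrist"); cv2.imwrite("pics/w1.png",im[:,:,::-1])
print(o["tool_pos"],o["contact_force"],o["q"].round(2),R.from_rotvec(o["tool_rot"]).as_matrix().round(3).tolist())
print(c)
for z,p in((.171,(.484,.167)),):
    v=c["R"]@np.array([*p,z])+c["t"]; v=c["mtx"]@v; print("pad proj",v[:2]/v[2])
    v=c["R"]@o["tool_pos"]+c["t"]; v=c["mtx"]@v; print("tcp proj",v[:2]/v[2])
E
```

```text
t: 2.2
tool_pos: [0.4834, 0.1693, 0.2314]
tool_rot: [-0.725, -3.057, -0.0]
contact_force: [-0.2, 0.6, 0.6]
opening: 0.0004
[0.48337384 0.16929141 0.23135175] [-0.19302914  0.61281679  0.58831203] [ 0.19 -0.22  1.87  0.    1.49 -0.91] [[-0.894, 0.449, -0.0], [0.449, 0.894, 0.0], [0.0, 0.0, -1.0]]
{'mtx': array([[307.75359704,   0.        , 320.77029733],
       [  0.        , 307.75359704, 196.64095873],
       [  0.        ,   0.        ,   1.        ]]), 'R': array([[ 4.49642655e-01,  8.93208524e-01, -1.29174324e-04],
       [ 8.60161713e-01, -4.32967852e-01,  2.69556425e-01],
       [ 2.40714168e-01, -1.21315177e-01, -9.62984588e-01]]), 't': array([-0.3700077 , -0.37759736,  0.28379159])}
pad proj [316.14483158 214.51657489]
tcp proj [317.8667254  250.11182341]
```

View pics/w1.png

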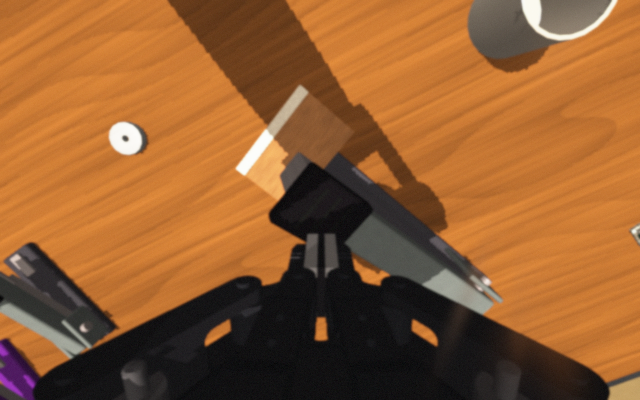

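The wrist view shows the shut fingertips at about (320,240), just above the pad, whose top is centred near (322,206). That is within about 5 mm of the prediction. The mug and small staplers are clear. Going down.

```bash
python3 -m creep '[[0,0,0,0.006,0,0,0],[0,0,0,0.01,0,0,0],[0,0,0,0.01,0,0,0],[0,0,0,0.008,0,0,0],[0,0,0,0.006,0,0,0],[0,0,0,0.004,0,0,0],[0,0,0,0.003,0,0,0],[0,0,0,0.003,0,0,0],[0,0,0,0.003,0,0,0],[0,0,0,0.003,0,0,0],[0,0,0,0.003,0,0,0],[0,0.0005,-0.0006,0.003,0,0,0],[0,0.0008,-0.0009,0.003,0,0,0],[0,0,0,0,0,0,0]]'
```

```text
t: 3.65
tool_pos: [0.4817, 0.1691, 0.1675]
tool_rot: [0.722, 3.056, 0.0]
contact_force: [-1.5, -0.8, 6.0]
opening: -0.0002
```

```bash
python3 -m creep '[[0,0.0008,-0.0009,0.003,0,0,0],[0,0.001,-0.0012,0.004,0,0,0],[0,0.001,-0.0012,0.004,0,0,0],[0,0.001,-0.0011,0.004,0,0,0],[0,0.001,-0.0011,0.004,0,0,0],[0,0.0009,-0.001,0.004,0,0,0],[0,0.0008,-0.0009,0.004,0,0,0],[0,0.0008,-0.0009,0.004,0,0,0],[0,0.0007,-0.0008,0.004,0,0,0],[0,0.0007,-0.0008,0.004,0,0,0],[0,0.0006,-0.0007,0.004,0,0,0],[0,0.0006,-0.0007,0.004,0,0,0],[0,0.0005,-0.0006,0.004,0,0,0],[0,0,0,0,0,0,0]]'
```

```text
t: 5.05
tool_pos: [0.4672, 0.1628, 0.1171]
tool_rot: [0.722, 3.056, -0.002]
contact_force: [-4.5, -2.6, 11.0]
opening: 0.0
```

```bash
python3 -m creep '[[0,0.0006,-0.0007,0.004,0,0,0],[0,0.0005,-0.0006,0.004,0,0,0],[0,0.0005,-0.0006,0.004,0,0,0],[0,0.0004,-0.0004,0.003,0,0,0],[0,0,0,0.002,0,0,0],[0,0,0,0.001,0,0,0],[0,0,0,0,0,0,0]]'
python3 - <<'E'
from h import *
im=get_image("scene")[170:320,350:480]; cv2.imwrite("pics/s2.png",cv2.resize(im,None,fx=4,fy=4)[:,:,::-1])
E
```

```text
t: 5.75
tool_pos: [0.4649, 0.1617, 0.1]
tool_rot: [0.721, 3.056, -0.001]
contact_force: [-5.1, -2.2, 12.6]
opening: 0.0002
```

View pics/s2.png

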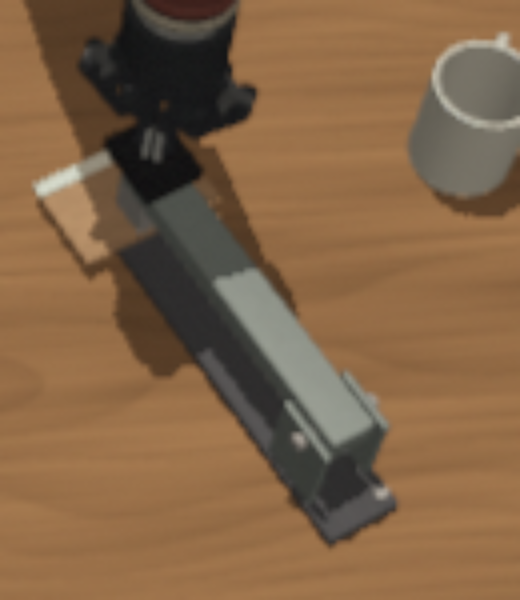

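The view shows the fingertips at crop (152,143), in the middle of the pad, with the arm near level and the mug clear. A little further should show the stop as a jump in force.

```bash
python3 -m creep '[[0,0,0,0.001,0,0,0],[0,0,0,0.001,0,0,0],[0,0,0,0.001,0,0,0],[0,0,0,0,0,0,0],[0,0,0,0,0,0,0],[0,0,0,0,0,0,0],[0,0,0,0,0,0,0]]'
```

```text
t: 6.5
tool_pos: [0.4649, 0.1617, 0.0994]
tool_rot: [0.721, 3.057, -0.002]
contact_force: [-12.5, -4.7, 25.3]
opening: -0.0002
```

The force doubled while z barely moved, so this is the stop, and it has been held. Now easing it up slowly along the arc.

```bash
python3 -m creep '[[0,0,0,-0.001,0,0,0],[0,0,0,-0.001,0,0,0],[0,0,0,-0.002,0,0,0],[0,-0.0003,0.0003,-0.003,0,0,0],[0,-0.0004,0.0005,-0.0035,0,0,0],[0,-0.0004,0.0005,-0.0035,0,0,0],[0,-0.0005,0.0006,-0.0035,0,0,0],[0,-0.0005,0.0006,-0.0035,0,0,0],[0,-0.0005,0.0006,-0.0035,0,0,0],[0,-0.0006,0.0007,-0.0035,0,0,0],[0,-0.0006,0.0007,-0.0035,0,0,0],[0,-0.0006,0.0007,-0.0035,0,0,0],[0,-0.0007,0.0008,-0.0035,0,0,0],[0,-0.0007,0.0008,-0.0035,0,0,0],[0,-0.0008,0.0009,-0.0035,0,0,0],[0,-0.0008,0.0009,-0.0035,0,0,0],[0,-0.0008,0.0009,-0.0035,0,0,0],[0,-0.0009,0.001,-0.0035,0,0,0]]'
```

```text
t: 8.3
tool_pos: [0.4772, 0.1672, 0.1525]
tool_rot: [0.722, 3.056, -0.001]
contact_force: [-3.8, -1.4, 8.2]
opening: 0.0004
```

```bash
python3 -m creep '[[0,-0.0009,0.001,-0.003,0,0,0],[0,-0.0009,0.001,-0.003,0,0,0],[0,-0.0009,0.001,-0.003,0,0,0],[0,-0.0008,0.0009,-0.0025,0,0,0],[0,-0.0008,0.0009,-0.0025,0,0,0],[0,-0.0008,0.0009,-0.002,0,0,0],[0,0,0,-0.002,0,0,0],[0,0,0,-0.002,0,0,0],[0,0,0,-0.002,0,0,0],[0,0,0,-0.002,0,0,0],[0,0,0,-0.004,0,0,0],[0,0,0,-0.008,0,0,0],[0,0,0,-0.012,0,0,0],[0,0,0,-0.016,0,0,0],[0,0,0,-0.012,0,0,0],[0,0,0,0,0,0,0],[0,0,0,0,0,0,0],[0,0,0,0,0,0,0]]'
python3 - <<'E'
from h import *
im=get_image("scene"); a=cv2.imread("pics/scene1.png")
v=np.hstack([a[130:310,190:500],im[130:310,190:500,::-1]]); cv2.imwrite("pics/s3.png",cv2.resize(v,None,fx=1.29,fy=1.29))
o=ctrl.get_obs(); print(o["t"],o["tool_pos"],o["contact_force"],o["dq"].round(3))
print([(np.round(d["extent"]).tolist(),round(d["conf"],2)) for d in models.search_frame("scene","long_pad")])
E
```

```text
t: 10.1
tool_pos: [0.4833, 0.1701, 0.2256]
tool_rot: [-0.722, -3.056, 0.001]
contact_force: [0.6, 0.2, -0.5]
opening: -0.0001
10.15 [0.48327361 0.17006467 0.22545135] [-0.06533589 -0.18669645  0.77064125] [-0.001  0.002  0.003 -0.    -0.001 -0.   ]
[([380.0, 188.0, 442.0, 284.0], 0.69)]
```

View pics/s3.png

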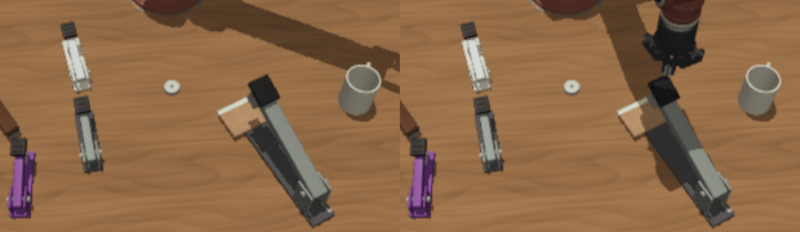

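The before and after views side by side match. The long arm is fully up again, with the pad at (263,90) before and (663,90) after (offset 400). The mug and small stapler haven't moved, and the tool hangs free about 54 mm above the pad.

```bash
python3 -c "
from station import finish_job
print(finish_job())"
```

```text
the job is handed in; nothing more can be done
None
```

I pressed the long stapler's pad down to its stop with the shut fingers, held it there, then eased it back up under the fingers, and handed the job in at about 10 s.

- **Press:** the fingertips stopped at a height of 99 mm, against 100 mm given for the pad when down. The force rose from 12.6 to 25.3 N while the height barely changed. I held it there for at least 0.4 s.
- **Return:** the arm came up over about 2.5 s at roughly 35 mm/s or less, with the fingers in contact when checked partway (8.2 N). I saw no sign of a snap, though the arm's joint speed itself isn't reported.
- **Last checks:** the tool hung about 54 mm above the pad with under 1 N on it. The before and after pictures show the long arm fully up and the mug and small stapler unmoved.

None of the checks failed. The camera estimates of the pad's position differed by about 7 mm, well within the 60 mm pad.

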